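# Find the full paint tin by feel and clamp it on the opening board

## Task

One of the three identical tins on the board still holds its whole, heavy cake of hard paint, the other two are nearly used up: nudge them to feel which is the heavy one. Without lifting it, slide the heavy tin onto the sprung metal plate, fully home into the corner against the rear rail and the end block, so that it sinks the plate; then slide the jaw up until it bears firmly on the tin, and leave it there. Leave the two light tins standing within 5 cm of where they were, tip nothing over, and do not disturb the mug, the brush jar or the palette knife.

Things in the scene. Friction and masses are not known exactly. Their poses are not given: they have to be found in the camera images.
- board: Fixed wooden board, origin on the bench, top 30 mm above it, +x away from the robot; spans x -150..150, y -285..235 mm. Dark rear rail along the whole far edge (inner face x = 130, 35 mm above the top); dark end block at the +y end (inner face y = 213, x 36..130, as high); the sprung plate lies in the corner between them. The tins start in a row along y on the nearer half.
- seat (a point): Point on the board's top face (30 mm above the bench) where, seen from above, the centre of a tin is when it touches both the rear rail and the end block: board x 87, y 170 mm. Same axes as the board.
- plate (a joint): Aluminium spring plate, 92 by 91 mm, flush in a recess of the board (board x 36..130, y 120..213 mm). Value: how far it has sunk, 0 to 0.008 m. A light tin does not move it; the heavy tin sinks it fully and so drops 8 mm below the board's top once home.
- jaw (a joint): Sliding steel jaw in front of the plate: block 50 mm long (x), 70 mm wide (y; rear 50), top 47 mm above the board, centred on board y = 170. Value (0 to 0.11 m): slide towards the rear rail; front face at board x = -30 mm + value, rear face (push here) at -80 mm + value. Starts at 0 to 0.02, meets a tin that is home at about 0.074; takes 3 N and stays where left.
- jaw_face (a point): Centre of the jaw's front face, the one that meets the tin, 24 mm above the board's top; same axes as the board.
- tin_a: One of three identical closed white tins with a grey metal lid, 86 mm across (87 mm at the two beads), 80 mm tall, too wide to grip. It holds a hard wax paint cake, either whole (tin and cake about 0.6 to 0.75 kg) or nearly used up (about 0.2 kg); neither the look nor the name tells which. Origin: centre of its underside, z up.
- tin_b: One of three identical closed white tins with a grey metal lid, 86 mm across (87 mm at the two beads), 80 mm tall, too wide to grip. It holds a hard wax paint cake, either whole (tin and cake about 0.6 to 0.75 kg) or nearly used up (about 0.2 kg); neither the look nor the name tells which. Origin: centre of its underside, z up.
- tin_c: One of three identical closed white tins with a grey metal lid, 86 mm across (87 mm at the two beads), 80 mm tall, too wide to grip. It holds a hard wax paint cake, either whole (tin and cake about 0.6 to 0.75 kg) or nearly used up (about 0.2 kg); neither the look nor the name tells which. Origin: centre of its underside, z up.
- mug: Bystander: white mug, 80 mm across, 95 mm tall, on the bench beside the board. Origin: centre of its underside.
- brush_jar: Bystander: glass jar with brushes, 72 mm across, jar 100 mm and brushes about 195 mm tall, on the bench beside the board. Origin: centre of its underside.
- palette_knife: Bystander: palette knife (broad flat blade, wooden handle) about 200 mm long, lying on the bench beside the board, beyond the brush jar, along its own x. Origin: near its middle, on the bench.
Things that resemble listed ones, but are neither listed nor needed, are in the scene too. Leave any blue look-alike of the tin_b alone.

How it is judged:
By the outcome, as a careful person would: the job done as asked, in the order asked, and still so for the second after the job is handed in, with the robot touching nothing.
It also fails if it takes over 72 s, if anything falls off the work surface, if the arm or the gripper's body presses on something with over 40 N, if the wrist force passes 120 N, or if a joint passes its speed limit or range.

## Robot

A 7-joint arm with a two-finger parallel gripper is mounted at the origin on the work surface. World frame = base frame: x ahead of the robot, y to its left, z up, the work surface at z = 0. Lengths are in m, angles in degrees, forces in N, time in s.
With the tool pointing down it reaches from about 0.4 to 0.85 m from the base axis. Payload 4.5 kg.
Tool frame: the origin (TCP) lies midway between the tips of the shut fingers; the grasp point (between the pads) lies hold_point_z behind it (hold_point_z is the distance from the TCP to the grasp point, in m); z points along the fingers, y is the line along which they close (so a half turn about z gives the same grasp; the last joint's range is limited). The gripper opens to 85 mm and grips with 20 to 120 N. Pads are 22 mm wide; open, the fingers measure 114 mm over their backs; the gripper's body (76 mm by 85 mm) begins 54 mm behind the grasp point. The pads swing forward as they close: fully open they stand 13 mm farther back than shut.
Start: joints at [-68.824, 39.483, -11.15, 89.685, 9.013, 51.709, -12.324], TCP at [0.206, 0.59, 0.208] pointing down, gripper open.
Joint ranges: [-172.22, 172.22], [-26.19, 119.32], [-84.43, 86.54], [7.71, 146.69], [-57.33, 237.33], [2.42, 119.75], [-152.13, 152.13]. Speed limits (degrees/s): [147.25, 147.25, 180, 180, 180, 180, 180].

## Interface

Orientations are given as [roll, pitch, yaw] about the fixed x, y, z axes, in that order (R = Rz(yaw) Ry(pitch) Rx(roll)).
In Python, from bench import * gives the robot as it stands.
- The arm moves only by the tool arm_command, never from a script. Its argument "increments" is a list of rows, each a list of 3 entries, a list of its own where there are three numbers: the gripper command: -1 is fully open, 1 is shut, values between are in proportion, then the shift along the world's x, y, z each as a share of 100 mm, from -1 to 1, then the turn about the world's z as a share of 90 degrees, from -1 to 1. A call has 1 to 20 rows; each row is the pose to reach, as a shift and turn from the pose commanded when the call began; what a row does not reach only later rows make up. A row lasts 1/8 s, in which the tool goes at most 62.5 mm and 10.7 degrees, less where a joint would pass 70% of its speed; a pose out of reach is approached as far as the arm can. A call with a number of a shift or a turn outside -1 to 1 is refused whole. A call with a gripper value outside its range is refused whole. The fingers move at their own pace and stop on an object; the grip force is fixed at half the most. Time passes only in rows, so rows that repeat a pose let the fingers close. It gives the time, the measured TCP pose, the force, the opening and the grip force at its end, in the units of the state.
- state(): the state, without advancing time (a new reading comes with each control period).
- camera(name): name is "scene" or "side" or "wrist"; returns a dict with "img" (480x640x3 uint8, red, green, blue), "range_z" (480x640 float32, m along the optical axis (not along the pixel's ray), 0 where there is no reading), "camera_matrix" (3x3 intrinsics, pixels), "k1" (the pictures are not rectified: a ray, as slopes to the right and down, at radius r is drawn at 1 + k1 r^2 times it, then the intrinsics apply), "pose" (4x4, takes a point from camera to world coordinates). Camera axes: x right, y up, looking along -z (the intrinsics and any distortion apply to the point x, -y, -z); pixel columns grow to the right and rows downward; lengths in m; the calibration is good to about 2 mm. A picture is of the moment at which its call begins.
- close_job(): hands the job in; it is judged then, once.
The state is a dict: "clock": time; "joints": joint angles; "joint_velocities": joint speeds; "joint_efforts": joint torques, N m; "tool_pos": TCP position; "eef_rot": TCP orientation; "wrist_force": force on the tool from outside, world axes, zero at the start; "wrist_torque": the same for the moment, N m; "gripper_width": finger opening in m; "gripper_force": force on a finger pad.
Only numpy, scipy, OpenCV 4.12 (cv2) and the standard library are available. Lean on these libraries where they do the work, as an engineer would, in place of code of your own. Each camera call takes 0.05 s, during which the arm holds its last target. There are 200 camera calls.

## Working session

There is one attempt and no reset: what is moved stays moved. The work goes in short steps, Python scripts to look and compute and a tool call to move; the robot and the scene stay as the last step left them, time stands still between calls to the robot, and variables do not carry over. Pictures are saved under pics/ and viewed, at most 10 in all, crops included, and the job is handed in when it is done.

Besides the shell and the picture viewer there is one more tool, called by a JSON object that holds its "api" and its "payload". arm_command: Moves the arm, as the interface text tells. Its arguments: {"type":"object","properties":{"increments":{"type":"array","items":{"type":"array"}}},"required":["increments"]}

```bash
mkdir -p pics; ls; python3 - <<'E'
from bench import *
import cv2,numpy as np
ims=[]
for n in("scene","side"):
    c=camera(n);np.savez(f"pics/{n}0.npz",**c);cv2.imwrite(f"pics/{n}0.png",c["img"][:,:,::-1])
    print(n,c["camera_matrix"].round(1).tolist(),c["k1"],c["pose"].round(3).tolist(),(c["range_z"]>0).mean())
print(state())
E
```

```text
pics
scene [[441.4, 0.0, 318.3], [0.0, 441.4, 236.2], [0.0, 0.0, 1.0]] -0.036442643840822214 [[0.544, -0.592, 0.594, 1.068], [0.839, 0.395, -0.375, -0.442], [-0.013, 0.702, 0.712, 0.842], [0.0, 0.0, 0.0, 1.0]] 0.996025390625
side [[592.8, 0.0, 311.6], [0.0, 592.8, 243.8], [0.0, 0.0, 1.0]] -0.1532139912368934 [[0.869, 0.379, -0.318, 0.001], [-0.494, 0.673, -0.55, -0.825], [0.005, 0.635, 0.772, 1.168], [0.0, 0.0, 0.0, 1.0]] 0.9960774739583333
{'clock': 0.1, 'joints': array([-68.82326991,  39.52990378, -11.14357541,  89.74036489,
         9.01298923,  51.70934918, -12.32446723]), 'joint_velocities': array([-0.02252195, -0.04832887, -0.02250198, -0.24456148,  0.08824164,
       -0.04408727,  0.01953356]), 'joint_efforts': array([-3.70027628e-03, -5.40605414e+01, -1.27166379e+00, -1.58988565e+01,
        9.34875308e-03,  4.43903933e-03,  4.64585213e-06]), 'tool_pos': array([0.20580724, 0.58946751, 0.2071402 ]), 'eef_rot': array([-1.79902510e+02,  8.32839044e-03,  1.60763264e+02]), 'wrist_force': array([-0.0206031 , -0.73204641, -0.11813402]), 'wrist_torque': array([ 0.09247829, -0.02701481,  0.06702666]), 'gripper_force': 0.0, 'gripper_width': 0.08522015659523548}
```

View pics/scene0.png

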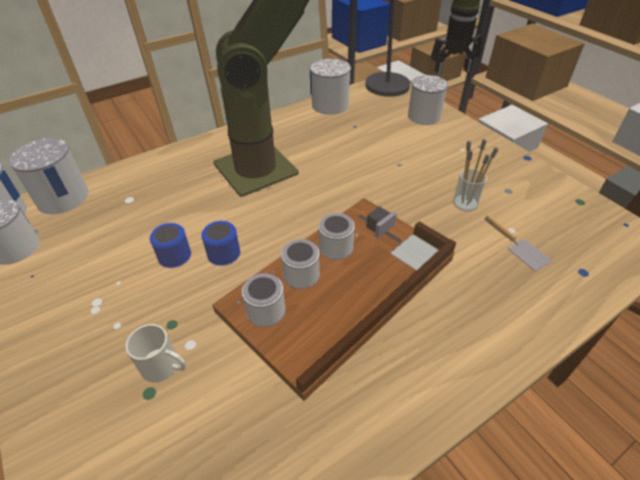

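View pics/side0.png

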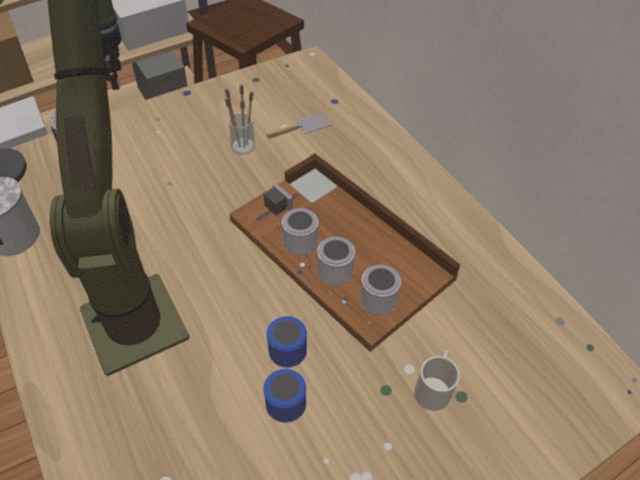

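The scene view shows three white tins on the board at (264,299), (301,262) and (337,234). The jaw is at (380,220) and the plate at (415,252). Things that could be mistaken for a tin are the blue ones at (171,245) and (221,242), the mug at (155,352), and the tins standing off the board at (330,85) and (428,98). I choose the three on the board.

```bash
cat > h.py <<'E'
import numpy as np,cv2
def cloud(c):
    K=c["camera_matrix"];k=float(c["k1"]);h,w=c["range_z"].shape
    u,v=np.meshgrid(np.arange(w),np.arange(h))
    p=np.stack([u,v],-1).reshape(-1,1,2).astype(np.float64)
    n=cv2.undistortPoints(p,K,np.array([k,0,0,0,0.])).reshape(h,w,2)
    z=c["range_z"]
    P=np.stack([n[...,0]*z,-n[...,1]*z,-z],-1)
    T=c["pose"];return P@T[:3,:3].T+T[:3,3]
def circ(p):
    A=np.c_[2*p,np.ones(len(p))];s=np.linalg.lstsq(A,(p**2).sum(1),rcond=None)[0]
    return s[:2],np.sqrt(s[2]+s[:2]@s[:2])
def tins(P,lo=.104,hi=.116,x0=0.25,mask=None):
    m=(P[...,2]>lo)&(P[...,2]<hi)&(P[...,0]>x0)&(P[...,0]<.9)&(abs(P[...,1])<.5)
    if mask is not None:m&=mask
    n,l,s,ce=cv2.connectedComponentsWithStats(m.astype(np.uint8))
    for i in range(1,n):
        if s[i,4]<60:continue
        q=P[l==i]
        c,r=cv2.minEnclosingCircle(q[:,:2].astype(np.float32));hull=cv2.convexHull(q[:,:2].astype(np.float32))[:,0]
        c2,r2=circ(hull.astype(float))
        print("top px",ce[i].round(),"n",s[i,4],"z",np.median(q[:,2]).round(4),"enc",np.round(c,4),round(r,4),"fit",c2.round(4),r2.round(4))
E
python3 - <<'E'
from h import *
for n in("scene","side"):
    c=dict(np.load(f"pics/{n}0.npz"));P=cloud(c);print(n)
    tins(P)
    hsv=cv2.cvtColor(c["img"],cv2.COLOR_RGB2HSV)
    # rail/block tops
    m=(abs(P[...,2]-.065)<.004)&(P[...,0]>.3)&(P[...,0]<.95)&(abs(P[...,1])<.5)&(c["img"].max(-1)<110)&(hsv[...,0]<15)
    k,l,s,ce=cv2.connectedComponentsWithStats(m.astype(np.uint8))
    i=1+s[1:,4].argmax();q=P[l==i][:,:2].astype(np.float32);print("rail",s[i],cv2.convexHull(q)[:,0].shape)
    ap=cv2.approxPolyDP(cv2.convexHull(q),.012,True)[:,0];print(ap.round(3).tolist())
    m=(abs(P[...,2]-.03)<.006)&(P[...,0]>.25)&(P[...,0]<.95)&(abs(P[...,1])<.5)
    k,l,s,ce=cv2.connectedComponentsWithStats(m.astype(np.uint8));i=1+s[1:,4].argmax();q=P[l==i][:,:2].astype(np.float32)
    print("board",s[i],cv2.minAreaRect(q))
    # jaw top z .077
    m=(abs(P[...,2]-.077)<.004)&(P[...,0]>.25)&(P[...,0]<.95)&(abs(P[...,1])<.5)&(hsv[...,1]<90)
    k,l,s,ce=cv2.connectedComponentsWithStats(m.astype(np.uint8))
    for i in range(1,k):
        if s[i,4]>40:q=P[l==i];print("jaw?",ce[i].round(),s[i,4],cv2.minAreaRect(q[:,:2].astype(np.float32)))
E
```

```text
scene
top px [336. 226.] n 696 z 0.1089 enc [0.4493 0.0011] 0.0436 fit [0.4492 0.0009] 0.0425
top px [300. 253.] n 837 z 0.109 enc [ 0.4769 -0.1185] 0.0444 fit [ 0.4771 -0.1188] 0.0426
top px [262. 290.] n 1031 z 0.1091 enc [ 0.5208 -0.2394] 0.0441 fit [ 0.521  -0.2389] 0.0429
rail [ 296  223  159  163 1789] (21, 2)
[[0.7250000238418579, -0.2720000147819519], [0.6230000257492065, 0.2290000021457672], [0.5210000276565552, 0.20800000429153442]]
board [  212   198   242   198 14849] ((0.5316142439842224, -0.04675239324569702), (0.3032727539539337, 0.5222084522247314), 11.701622009277344)
jaw? [469. 188.] 65 ((0.5043100714683533, 0.4067786931991577), (0.06936399638652802, 0.02911643497645855), 39.09747314453125)
jaw? [381. 216.] 279 ((0.45373448729515076, 0.13513365387916565), (0.05090868100523949, 0.07231099903583527), 11.64005184173584)
jaw? [218. 231.] 246 ((0.27887532114982605, -0.23649336397647858), (0.05586667358875275, 0.05418011546134949), 72.96417236328125)
jaw? [335. 244.] 76 ((0.4695841670036316, -0.017690587788820267), (0.08045803010463715, 0.031673770397901535), 49.975032806
[... 1088 characters left out ...]
30282750725746155, 0.5267987251281738), 12.291068077087402)
jaw? [240. 134.] 48 ((0.4697009325027466, 0.40651917457580566), (0.023407133296132088, 0.06333920359611511), 50.2856330871582)
jaw? [277. 195.] 261 ((0.45064592361450195, 0.13736459612846375), (0.05302131921052933, 0.07267219573259354), 13.507142066955566)
jaw? [300. 240.] 80 ((0.4358668029308319, -0.0212736576795578), (0.0338241308927536, 0.08301714062690735), 69.51555633544922)
jaw? [336. 271.] 69 ((0.4582940936088562, -0.141738623380661), (0.030333541333675385, 0.07901476323604584), 58.759498596191406)
jaw? [381. 302.] 55 ((0.5017495155334473, -0.26896023750305176), (0.013819072395563126, 0.062402352690696716), 62.35572814941406)
```

```bash
python3 -c "
import bench;print([n for n in dir(bench) if n[0]!='_']);print(getattr(bench,'hold_point_z',None))"
```

```text
['IKError', 'camera', 'close_job', 'hold_point_z', 'state']
0.0187
```

{"api": "arm_command", "payload": {"increments": [[-0.5,[0.4,-0.5,0],0.11],[-0.5,[0.75,-1,0],0.22],[-0.5,[0.75,-1,0],0.343]]}}

```text
clock: 0.48
tool_pos: [0.286, 0.4838, 0.2071]
eef_rot: [-179.6, 0.1, -168.9]
wrist_force: [-0.5, 0.4, 0.1]
gripper_width: 0.0638
gripper_force: 0.0
```

```bash
python3 -c "
import cv2,numpy as np
i=cv2.imread('pics/scene0.png')[180:340,150:470];cv2.imwrite('pics/crop0.png',cv2.resize(i,(800,400)))"
```

```text
(no output)
```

View pics/crop0.png

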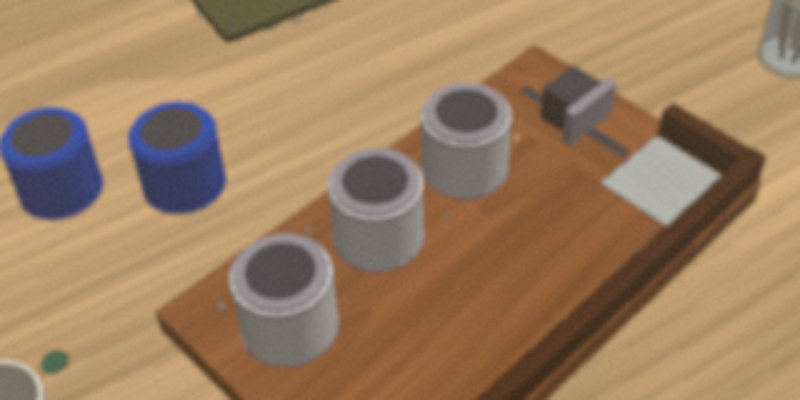

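The crop confirms the choice: three white tins with grey lids on the board, the jaw at (578,105) and the plate at (662,180). The blue look-alikes at (52,160) and (178,155) are off the board.

{"api": "arm_command", "payload": {"increments": [[-0.5,[0.25,-0.5,0],0],[-0.5,[0.5,-1,0],0]]}}

```text
clock: 0.72
tool_pos: [0.3313, 0.3888, 0.2076]
eef_rot: [-180.0, -0.0, -168.6]
wrist_force: [0.7, -0.3, -0.5]
gripper_width: 0.0644
gripper_force: 0.0
```

{"api": "arm_command", "payload": {"increments": [[-0.5,[0.15,-0.5,0],0],[-0.5,[0.3,-1,0],0]]}}

```text
clock: 0.98
tool_pos: [0.3614, 0.2882, 0.2077]
eef_rot: [-180.0, -0.0, -168.7]
wrist_force: [1.8, -0.4, 0.1]
gripper_width: 0.0639
gripper_force: 0.0
```

{"api": "arm_command", "payload": {"increments": [[-0.5,[0.1,-0.5,0],0],[-0.5,[0.2,-1,0],0]]}}

```text
clock: 1.23
tool_pos: [0.3811, 0.1883, 0.2078]
eef_rot: [-180.0, -0.0, -168.7]
wrist_force: [0.9, 0.2, 0.4]
gripper_width: 0.0641
gripper_force: 0.0
```

{"api": "arm_command", "payload": {"increments": [[-0.5,[0.05,-0.5,0],0],[-0.5,[0.1,-1,0],0],[-0.5,[0.1,-1,0],0]]}}

```text
clock: 1.6
tool_pos: [0.3904, 0.0854, 0.2075]
eef_rot: [-179.9, -0.2, -169.2]
wrist_force: [0.7, 0.6, -0.6]
gripper_width: 0.064
gripper_force: 0.0
```

{"api": "arm_command", "payload": {"increments": [[-0.5,[0.02,-0.5,0],0],[-0.5,[0.04,-0.98,0],0],[-0.5,[0.04,-0.98,-0.5],0],[-0.5,[0.04,-0.98,-0.8],0],[-0.5,[0.04,-0.98,-0.8],0]]}}

```text
clock: 2.22
tool_pos: [0.3938, -0.0071, 0.1266]
eef_rot: [180.0, -0.2, -168.6]
wrist_force: [0.6, 0.5, 0.4]
gripper_width: 0.0643
gripper_force: 0.0
```

{"api": "arm_command", "payload": {"increments": [[-0.5,[0,0,-0.4],0],[-0.5,[0,0,-0.75],0],[-0.5,[0,0,-0.75],0],[-0.5,[0,0,-0.75],0]]}}

```text
clock: 2.72
tool_pos: [0.3965, -0.007, 0.0534]
eef_rot: [-179.9, 0.1, -168.6]
wrist_force: [-0.0, -0.8, 0.5]
gripper_width: 0.0641
gripper_force: 0.0
```

```bash
cat > s.py <<'E'
from bench import *;from h import *
F=[];
for i in range(6):
    c=camera("side");s=state();F.append(s["wrist_force"])
F=np.array(F);R=np.array([[.9792,.2028],[-.2028,.9792]])
b=R@(s["tool_pos"][:2]-[.5254,-.021])
print("tcp",s["tool_pos"].round(4),"board",b.round(4),"yaw",s["eef_rot"].round(1),"Fboard",(R@F.mean(0)[:2]).round(2),"std",F.std(0).round(2),"Fz",F.mean(0)[2].round(2),"clk",s["clock"],"j",s["joints"].round(0))
tins(cloud(c))
E
python3 s.py
```

```text
tcp [ 0.3958 -0.0076  0.0535] board [-0.1242  0.0394] yaw [-1.800e+02  1.000e-01 -1.687e+02] Fboard [-0.05 -0.06] std [0.49 0.32 0.42] Fz 0.16 clk 3.025 j [ -3.  43.  -4. 136.  71.   3.  24.]
top px [307. 219.] n 333 z 0.112 enc [4.531e-01 2.000e-04] 0.043 fit [ 4.556e-01 -4.000e-04] 0.0359
top px [336. 251.] n 867 z 0.1119 enc [ 0.4736 -0.1153] 0.0449 fit [ 0.4737 -0.1157] 0.0437
top px [381. 281.] n 971 z 0.1118 enc [ 0.5191 -0.2362] 0.0454 fit [ 0.5191 -0.2363] 0.0439
```

{"api": "arm_command", "payload": {"increments": [[-0.5,[0.06,0.012,0],0],[-0.5,[0.12,0.025,0],0],[-0.5,[0.15,0.03,0],0],[-0.5,[0.18,0.037,0],0],[-0.5,[0.2,0.04,0],0]]}}

```text
clock: 3.65
tool_pos: [0.4142, -0.0043, 0.053]
eef_rot: [-180.0, -0.1, -168.7]
wrist_force: [-2.6, -1.1, 3.0]
gripper_width: 0.064
gripper_force: 2.0
```

{"api": "arm_command", "payload": {"increments": [[-0.5,[0.02,0.004,0],0]]}}

```text
clock: 3.78
tool_pos: [0.4164, -0.0037, 0.0529]
eef_rot: [-180.0, -0.1, -168.7]
wrist_force: [-3.2, -1.3, 2.6]
gripper_width: 0.064
gripper_force: 2.0
```

{"api": "arm_command", "payload": {"increments": [[-0.5,[0.02,0.004,0],0]]}}

```text
clock: 3.9
tool_pos: [0.4187, -0.0032, 0.0529]
eef_rot: [-180.0, -0.0, -168.7]
wrist_force: [-3.9, -0.2, 3.0]
gripper_width: 0.0639
gripper_force: 2.1
```

{"api": "arm_command", "payload": {"increments": [[-0.5,[0.02,0.004,0],0]]}}

```text
clock: 4.03
tool_pos: [0.4209, -0.0027, 0.0529]
eef_rot: [-180.0, -0.0, -168.7]
wrist_force: [-3.5, -0.9, 3.4]
gripper_width: 0.064
gripper_force: 2.0
```

{"api": "arm_command", "payload": {"increments": [[-0.5,[0.02,0.004,0],0]]}}

```text
clock: 4.15
tool_pos: [0.4231, -0.0023, 0.0529]
eef_rot: [180.0, -0.0, -168.7]
wrist_force: [-2.7, -1.1, 3.4]
gripper_width: 0.0642
gripper_force: 2.0
```

```bash
python3 s.py
```

```text
tcp [ 0.4235 -0.0022  0.0529] board [-0.096   0.0391] yaw [ 180.     0.  -168.7] Fboard [-1.53 -0.56] std [0.29 0.46 0.41] Fz 2.24 clk 4.45 j [  5.  44. -18. 131.  62.  14.  32.]
top px [315. 216.] n 209 z 0.1116 enc [0.4728 0.0013] 0.0398 fit [0.468  0.0018] 0.0366
top px [288. 222.] n 106 z 0.1102 enc [0.4173 0.0121] 0.0326 fit [0.414  0.0108] 0.0285
top px [335. 251.] n 862 z 0.1119 enc [ 0.4746 -0.1169] 0.0448 fit [ 0.4741 -0.1167] 0.0433
top px [381. 281.] n 974 z 0.1118 enc [ 0.5195 -0.2372] 0.0457 fit [ 0.5185 -0.2365] 0.0437
```

```bash
python3 - <<'E'
from bench import *;import cv2,numpy as np
a=camera("side")["img"][160:320,200:420];b=camera("scene")["img"][170:330,230:450]
cv2.imwrite("pics/n1.png",cv2.resize(np.hstack([a,b]),(800,290),interpolation=cv2.INTER_CUBIC)[:,:,::-1])
E
```

```text
(no output)
```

View pics/n1.png

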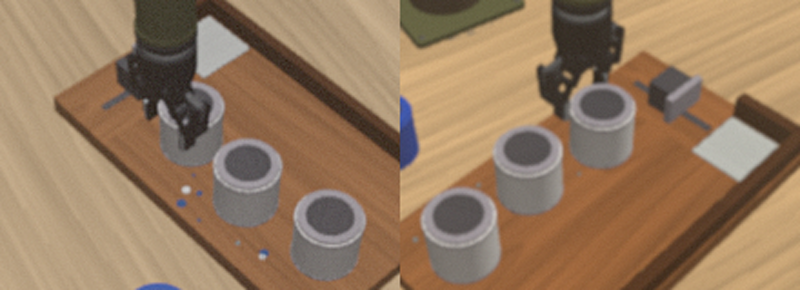

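The side and scene crops show the tin upright between the fingers, at about (195,125) and (602,125). It took about 3.4 N to push. I'll compare with the next tin.

{"api": "arm_command", "payload": {"increments": [[-0.5,[-0.2,-0.04,0],0],[-0.5,[-0.2,-0.04,0.4],0],[-0.5,[-0.2,-0.04,0.8],0],[-0.5,[-0.1,-0.5,0.8],0],[-0.5,[0,-1,0.8],0]]}}

```text
clock: 5.18
tool_pos: [0.4249, -0.1027, 0.1338]
eef_rot: [-180.0, 0.2, -168.6]
wrist_force: [1.0, 0.5, 0.2]
gripper_width: 0.0642
gripper_force: 0.0
```

{"api": "arm_command", "payload": {"increments": [[-0.5,[-0.04,-0.27,0],0],[-0.5,[-0.04,-0.27,0],0],[-0.5,[-0.04,-0.27,-0.4],0],[-0.5,[-0.04,-0.27,-0.8],0],[-0.5,[-0.04,-0.27,-0.8],0],[-0.5,[-0.04,-0.27,-0.8],0]]}}

```text
clock: 5.92
tool_pos: [0.4199, -0.1282, 0.0538]
eef_rot: [180.0, 0.1, -168.6]
wrist_force: [0.5, 0.2, -0.0]
gripper_width: 0.0637
gripper_force: 0.0
```

{"api": "arm_command", "payload": {"increments": [[-0.5,[0.06,0.012,0],0],[-0.5,[0.12,0.025,0],0],[-0.5,[0.15,0.03,0],0],[-0.5,[0.18,0.037,0],0],[-0.5,[0.2,0.04,0],0]]}}

```text
clock: 6.55
tool_pos: [0.4365, -0.1253, 0.0527]
eef_rot: [180.0, -0.2, -168.7]
wrist_force: [-7.2, 0.1, 4.8]
gripper_width: 0.0641
gripper_force: 3.5
```

{"api": "arm_command", "payload": {"increments": [[-0.5,[0.02,0.004,0],0]]}}

```text
clock: 6.68
tool_pos: [0.4371, -0.1253, 0.0526]
eef_rot: [-180.0, -0.4, -168.7]
wrist_force: [-7.8, -0.5, 5.6]
gripper_width: 0.064
gripper_force: 4.5
```

{"api": "arm_command", "payload": {"increments": [[-0.5,[0.02,0.004,0],0]]}}

```text
clock: 6.8
tool_pos: [0.4386, -0.1253, 0.0526]
eef_rot: [-180.0, -0.4, -168.7]
wrist_force: [-8.3, -0.5, 6.7]
gripper_width: 0.0639
gripper_force: 4.6
```

{"api": "arm_command", "payload": {"increments": [[-0.5,[0.02,0.004,0],0]]}}

```text
clock: 6.92
tool_pos: [0.4406, -0.1252, 0.0526]
eef_rot: [-179.9, -0.4, -168.7]
wrist_force: [-8.5, -1.3, 5.8]
gripper_width: 0.064
gripper_force: 4.6
```

```bash
python3 s.py
```

```text
tcp [ 0.4412 -0.1251  0.0526] board [-0.1036 -0.0848] yaw [-180.    -0.4 -168.7] Fboard [-7.6   1.14] std [0.48 0.81 0.31] Fz 4.8 clk 7.225 j [ 27.  46. -28. 124.  58.  24.  53.]
top px [298. 217.] n 388 z 0.1122 enc [0.4588 0.0075] 0.0444 fit [0.4533 0.0106] 0.0371
top px [349. 246.] n 188 z 0.1121 enc [ 0.4985 -0.1238] 0.0364 fit [ 0.497  -0.1213] 0.0298
top px [322. 254.] n 126 z 0.1099 enc [ 0.437  -0.1106] 0.0338 fit [ 0.4322 -0.1129] 0.0273
top px [381. 281.] n 969 z 0.1118 enc [ 0.519 -0.236] 0.0447 fit [ 0.5186 -0.2364] 0.0434
```

The second tin took about 8.3 N against 3.4 N for the first, so it is the heavy one. I'll back off, narrow the cradle, go lower and push it towards the rail.

{"api": "arm_command", "payload": {"increments": [[-0.5,[-0.2,-0.04,0],0],[0,[-0.2,-0.04,-0.08],0],[0,[-0.2,-0.04,-0.08],0],[0,[-0.2,-0.04,-0.08],0]]}}

```text
clock: 7.72
tool_pos: [0.4262, -0.1277, 0.0448]
eef_rot: [180.0, 0.1, -168.7]
wrist_force: [-1.0, 0.4, -0.4]
gripper_width: 0.0429
gripper_force: 0.0
```

{"api": "arm_command", "payload": {"increments": [[0,[0.05,0.01,0],0],[0,[0.1,0.02,0],0],[0,[0.15,0.03,0],0],[0,[0.21,0.043,0],0],[0,[0.28,0.058,0],0],[0,[0.36,0.074,0],0],[0,[0.44,0.091,0],0],[0,[0.52,0.107,0],0],[0,[0.6,0.124,0],0],[0,[0.68,0.14,0],0],[0,[0.74,0.153,0],0],[0,[0.78,0.161,0],0]]}}

```text
clock: 9.22
tool_pos: [0.4987, -0.1136, 0.0447]
eef_rot: [-179.9, -0.5, -168.8]
wrist_force: [-10.1, -0.9, 7.1]
gripper_width: 0.0425
gripper_force: 5.4
```

```bash
python3 s.py; python3 - <<'E'
from bench import *;from h import *
c=camera("scene");print("scene");tins(cloud(c))
E
```

```text
tcp [ 0.4996 -0.1134  0.0447] board [-0.044  -0.0852] yaw [-179.9   -0.4 -168.8] Fboard [-6.64 -0.6 ] std [0.38 0.58 0.7 ] Fz 4.88 clk 9.525 j [ 26.  50. -32. 115.  52.  31.  58.]
top px [305. 219.] n 746 z 0.1119 enc [0.4607 0.0044] 0.0456 fit [0.46  0.005] 0.0437
top px [369. 234.] n 254 z 0.112 enc [ 0.5605 -0.1103] 0.0391 fit [ 0.5635 -0.1123] 0.0304
top px [381. 281.] n 968 z 0.1118 enc [ 0.5186 -0.2361] 0.0454 fit [ 0.519  -0.2361] 0.0437
scene
top px [343. 229.] n 616 z 0.1089 enc [0.4657 0.0027] 0.0436 fit [0.4663 0.0035] 0.042
top px [322. 271.] n 993 z 0.109 enc [ 0.5392 -0.1023] 0.0536 fit [ 0.5387 -0.1059] 0.0499
top px [262. 290.] n 1043 z 0.109 enc [ 0.5206 -0.239 ] 0.0438 fit [ 0.5212 -0.2391] 0.0428
```

{"api": "arm_command", "payload": {"increments": [[0,[0.05,0.01,0],0],[0,[0.12,0.025,0],0],[0,[0.2,0.041,0],0],[0,[0.28,0.058,0],0],[0,[0.36,0.074,0],0],[0,[0.44,0.091,0],0],[0,[0.52,0.107,0],0],[0,[0.59,0.122,0],0],[0,[0.65,0.134,0],0],[0,[0.69,0.142,0],0],[0,[0.72,0.149,0],0]]}}

```text
clock: 10.95
tool_pos: [0.571, -0.0985, 0.0446]
eef_rot: [-179.9, -0.5, -168.7]
wrist_force: [-9.2, -1.8, 7.9]
gripper_width: 0.0429
gripper_force: 5.4
```

{"api": "arm_command", "payload": {"increments": [[0,[-0.15,-0.03,0],0],[0,[-0.3,-0.06,0],0],[0,[-0.3,-0.06,0.4],0],[0,[-0.3,-0.06,0.8],0],[0,[-0.3,-0.06,0.8],0.1],[0,[-0.3,-0.06,0.8],0.2]]}}

```text
clock: 11.7
tool_pos: [0.5456, -0.1031, 0.1258]
eef_rot: [-180.0, 0.1, -150.4]
wrist_force: [-0.5, 0.3, 0.0]
gripper_width: 0.0425
gripper_force: 0.0
```

```bash
python3 s.py; python3 - <<'E'
from bench import *;from h import *
c=camera("scene");print("scene");tins(cloud(c))
E
```

```text
tcp [ 0.545  -0.103   0.1249] board [ 0.0026 -0.0843] yaw [ 180.     0.  -150.8] Fboard [-0.23  0.07] std [0.74 0.53 0.24] Fz -0.29 clk 12.0 j [ 31.  47. -45. 105.  45.  47.  82.]
top px [305. 219.] n 757 z 0.1119 enc [0.4584 0.0049] 0.046 fit [0.4605 0.0053] 0.0434
top px [386. 224.] n 436 z 0.1118 enc [ 0.6192 -0.0897] 0.0449 fit [ 0.6199 -0.0916] 0.0413
top px [381. 281.] n 969 z 0.1117 enc [ 0.5188 -0.236 ] 0.0449 fit [ 0.5185 -0.2362] 0.0437
scene
top px [346. 230.] n 467 z 0.1088 enc [0.4655 0.0044] 0.0425 fit [0.4677 0.0058] 0.0393
top px [262. 290.] n 1041 z 0.109 enc [ 0.5203 -0.2389] 0.044 fit [ 0.521 -0.239] 0.0428
top px [347. 290.] n 1043 z 0.1089 enc [ 0.6208 -0.0907] 0.044 fit [ 0.6209 -0.0911] 0.0426
```

{"api": "arm_command", "payload": {"increments": [[0,[0,0,0.2],-0.11],[0,[0.2,-0.2,0.2],-0.22],[0,[0.4,-0.49,0.2],-0.33],[0,[0.865,-0.49,0.2],-0.44],[0,[0.865,-0.49,0.2],-0.55],[0,[0.865,-0.49,0.2],-0.66],[0,[0.865,-0.49,0.2],-0.77],[0,[0.865,-0.49,0.2],-0.88],[0,[0.865,-0.49,0.2],-0.99]]}}

```text
clock: 13.18
tool_pos: [0.6314, -0.1517, 0.1449]
eef_rot: [180.0, -0.0, 119.8]
wrist_force: [-0.5, 1.1, -0.9]
gripper_width: 0.0428
gripper_force: 0.0
```

{"api": "arm_command", "payload": {"increments": [[0,[0,0,0],-0.1],[0,[0,0,-0.1],-0.2],[0,[0,0,-0.5],-0.2],[0,[0,0,-1],-0.2],[0,[0,0,-1],-0.2],[0,[0,0,-1],-0.2]]}}

```text
clock: 13.92
tool_pos: [0.6327, -0.1519, 0.0464]
eef_rot: [179.9, 0.0, 102.2]
wrist_force: [0.0, 0.4, 1.3]
gripper_width: 0.0426
gripper_force: 0.0
```

```bash
python3 s.py
```

```text
tcp [ 0.6323 -0.1523  0.0463] board [ 0.078  -0.1502] yaw [179.9   0.  102.2] Fboard [-0.23 -0.07] std [0.38 0.53 0.24] Fz 0.24 clk 14.225 j [ 18.  54. -15.  91.  21.  38.   4.]
top px [305. 219.] n 752 z 0.1118 enc [0.4598 0.0054] 0.0452 fit [0.4604 0.0054] 0.0436
top px [377. 219.] n 526 z 0.1124 enc [ 0.617  -0.0866] 0.0451 fit [ 0.6134 -0.0833] 0.0387
top px [381. 281.] n 973 z 0.1116 enc [ 0.5193 -0.2361] 0.0448 fit [ 0.5187 -0.2362] 0.0434
```

{"api": "arm_command", "payload": {"increments": [[0,[-0.01,0.05,0],0],[0,[-0.02,0.1,0],0],[0,[-0.03,0.16,0],0],[0,[-0.04,0.24,0],0],[0,[-0.055,0.32,0],0],[0,[-0.07,0.4,0],0],[0,[-0.085,0.48,0],0],[0,[-0.1,0.56,0],0],[0,[-0.11,0.64,0],0],[0,[-0.125,0.72,0],0],[0,[-0.14,0.8,0],0],[0,[-0.155,0.88,0],0],[0,[-0.17,0.96,0],0]]}}

```text
clock: 15.85
tool_pos: [0.6143, -0.0555, 0.0449]
eef_rot: [180.0, -0.0, 102.2]
wrist_force: [1.2, -4.5, -0.8]
gripper_width: 0.0426
gripper_force: 2.1
```

{"api": "arm_command", "payload": {"increments": [[0,[-0.014,0.08,0],0],[0,[-0.028,0.16,0],0],[0,[-0.042,0.24,0],0],[0,[-0.055,0.32,0],0],[0,[-0.07,0.4,0],0],[0,[-0.085,0.48,0],0],[0,[-0.1,0.56,0],0],[0,[-0.11,0.62,0],0],[0,[-0.12,0.67,0],0],[0,[-0.125,0.7,0],0]]}}

```text
clock: 17.1
tool_pos: [0.6018, 0.0142, 0.0449]
eef_rot: [-180.0, -0.0, 102.2]
wrist_force: [0.5, -4.1, 0.4]
gripper_width: 0.0427
gripper_force: 2.2
```

```bash
python3 s.py; python3 - <<'E'
from bench import *;from h import *
c=camera("scene");print("scene");tins(cloud(c))
cv2.imwrite("pics/n2.png",c["img"][150:330,230:480,::-1].repeat(3,0).repeat(3,1))
E
```

```text
tcp [0.6017 0.0146 0.0448] board [0.082  0.0194] yaw [-1.800e+02 -1.000e-01  1.022e+02] Fboard [-0.35 -2.31] std [0.72 0.84 0.17] Fz 0.6 clk 17.4 j [  1.  51. -12. 100.  19.  31. -11.]
top px [330. 183.] n 240 z 0.1121 enc [0.5813 0.0652] 0.0455 fit [0.5837 0.0639] 0.039
top px [305. 219.] n 742 z 0.1119 enc [0.4605 0.0053] 0.0442 fit [0.4603 0.005 ] 0.0431
top px [381. 280.] n 972 z 0.1117 enc [ 0.5188 -0.236 ] 0.045 fit [ 0.5187 -0.2365] 0.0438
scene
top px [341. 229.] n 702 z 0.109 enc [0.4641 0.0017] 0.0443 fit [0.4642 0.0027] 0.0428
top px [407. 249.] n 115 z 0.1089 enc [0.6043 0.09  ] 0.0253 fit [0.6036 0.0891] 0.0191
top px [375. 258.] n 64 z 0.1082 enc [0.586  0.0082] 0.0195 fit [0.5854 0.0089] 0.0169
top px [262. 290.] n 1043 z 0.1091 enc [ 0.5209 -0.2392] 0.0443 fit [ 0.5209 -0.2388] 0.0429
```

View pics/n2.png

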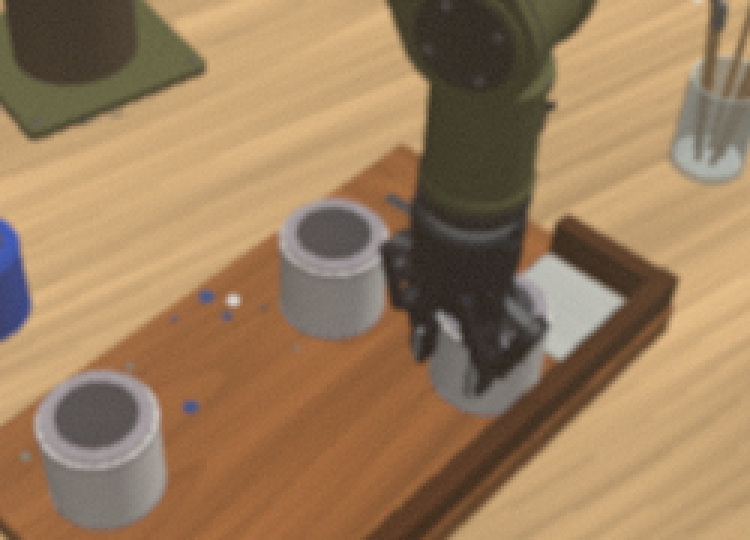

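The crop shows the heavy tin upright in the cradle at (490,345), just at the plate's edge. The light tins at (333,265) and (100,445) are standing.

{"api": "arm_command", "payload": {"increments": [[0,[-0.01,0.05,0],0],[0,[-0.02,0.11,0],0],[0,[-0.035,0.18,0],0],[0,[-0.05,0.25,0],0],[0,[-0.06,0.32,0],0],[0,[-0.07,0.39,0],0],[0,[-0.085,0.46,0],0],[0,[-0.1,0.53,0],0],[0,[-0.11,0.6,0],0],[0,[-0.12,0.67,0],0],[0,[-0.135,0.74,0],0],[0,[-0.15,0.81,0],0],[0,[-0.16,0.87,0],0],[0,[-0.17,0.91,0],0],[0,[-0.175,0.94,0],0]]}}

```text
clock: 19.32
tool_pos: [0.5841, 0.1081, 0.0447]
eef_rot: [-180.0, 0.0, 102.2]
wrist_force: [0.1, -3.5, 0.0]
gripper_width: 0.043
gripper_force: 2.7
```

{"api": "arm_command", "payload": {"increments": [[0,[-0.01,0.05,0],0],[0,[-0.02,0.09,0],0],[0,[-0.02,0.12,0],0],[0,[-0.025,0.14,0],0]]}}

```text
clock: 19.82
tool_pos: [0.5822, 0.1172, 0.0449]
eef_rot: [-179.9, 0.4, 102.0]
wrist_force: [1.8, -12.6, 1.0]
gripper_width: 0.0429
gripper_force: 7.0
```

```bash
python3 s.py;  python3 - <<'E'
from bench import *;from h import *
c=camera("scene");print("scene");tins(cloud(c),.095,.116)
E
```

```text
tcp [0.5822 0.1171 0.0449] board [0.0836 0.1237] yaw [-179.9    0.3  102. ] Fboard [ -0.49 -10.97] std [0.47 0.41 0.28] Fz 0.37 clk 20.125 j [-10.  50. -10. 102.  17.  29. -20.]
top px [303. 163.] n 110 z 0.1068 enc [0.5621 0.1741] 0.0391 fit [0.5643 0.1694] 0.0351
top px [305. 219.] n 741 z 0.1119 enc [0.4598 0.0057] 0.0448 fit [0.4605 0.0054] 0.0431
top px [381. 281.] n 975 z 0.1117 enc [ 0.519  -0.2356] 0.0448 fit [ 0.5192 -0.2362] 0.0435
scene
top px [473. 178.] n 152 z 0.0992 enc [0.4894 0.4243] 0.0373 fit [0.4898 0.4241] 0.0362
top px [341. 231.] n 828 z 0.1087 enc [0.4637 0.0029] 0.0444 fit [0.4643 0.0025] 0.0432
top px [406. 236.] n 137 z 0.105 enc [0.5688 0.1137] 0.0276 fit [0.5691 0.1156] 0.0231
top px [262. 291.] n 1158 z 0.1089 enc [ 0.5203 -0.2386] 0.0449 fit [ 0.5203 -0.2386] 0.0435
```

{"api": "arm_command", "payload": {"increments": [[0,[0.025,-0.12,0],0],[0,[0.05,-0.25,0],0],[0,[0.05,-0.25,0.4],0],[0,[0.05,-0.25,0.8],0],[0,[-0.3,-0.35,1],0.11],[0,[-0.7,-0.45,1],0.22],[0,[-1,-0.5,1],0.33],[0,[-1,-0.5,1],0.33]]}}

```text
clock: 21.18
tool_pos: [0.4797, 0.0722, 0.1453]
eef_rot: [-180.0, -0.1, 132.0]
wrist_force: [0.0, -0.4, 1.0]
gripper_width: 0.0426
gripper_force: 0.0
```

```bash
python3 s.py;  python3 - <<'E'
from bench import *;from h import *
c=camera("scene");print("scene");P=cloud(c);tins(P,.095,.116)
cv2.imwrite("pics/n3.png",c["img"][150:330,230:480,::-1].repeat(3,0).repeat(3,1))
E
```

```text
tcp [0.4831 0.0725 0.1449] board [-0.0225  0.1002] yaw [179.9   0.  131.9] Fboard [ 0.22 -0.26] std [0.21 0.44 0.51] Fz 0.06 clk 21.475 j [ -0.  36. -22. 116.  24.  32.   3.]
top px [317. 168.] n 259 z 0.1059 enc [0.5749 0.1512] 0.0401 fit [0.5748 0.1515] 0.0376
top px [305. 219.] n 753 z 0.1121 enc [0.4602 0.0058] 0.0448 fit [0.4607 0.006 ] 0.0432
top px [381. 280.] n 965 z 0.1117 enc [ 0.5191 -0.2366] 0.0449 fit [ 0.519  -0.2365] 0.0433
scene
top px [473. 178.] n 148 z 0.0994 enc [0.4902 0.4246] 0.0371 fit [0.4896 0.4241] 0.0362
top px [341. 230.] n 827 z 0.1086 enc [0.464  0.0025] 0.0448 fit [0.4643 0.0026] 0.0432
top px [420. 235.] n 751 z 0.1007 enc [0.5771 0.1539] 0.045 fit [0.5768 0.1535] 0.0432
top px [262. 291.] n 1160 z 0.1088 enc [ 0.5201 -0.2392] 0.0448 fit [ 0.5206 -0.2387] 0.0432
```

View pics/n3.png

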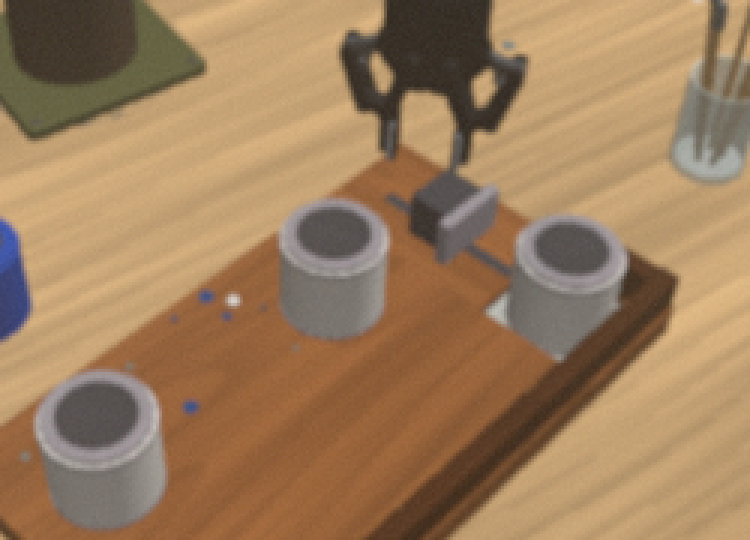

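```bash
cat > e.py <<'E'
from bench import *;from h import *
R=np.array([[.9792,.2028],[-.2028,.9792]])
for n in("scene","side"):
    c=camera(n);P=cloud(c);B=(P[...,:2]-[.5254,-.021])@R.T;z=P[...,2]
    m=(abs(z-.065)<.003)&(B[...,1]>.19)&(B[...,1]<.26)&(B[...,0]>.045)&(B[...,0]<.12)
    y=B[...,1][m];print(n,"block y",np.percentile(y,[2,10,50,90,98]).round(4),m.sum())
    m=(abs(z-.065)<.003)&(B[...,0]>.11)&(B[...,0]<.17)&(B[...,1]>-.1)&(B[...,1]<.1);x=B[...,0][m];print("rail x",np.percentile(x,[2,10,50,90,98]).round(4),m.sum())
    m=(z>.095)&(z<.116)&(B[...,0]>.02)&(B[...,0]<.14)&(B[...,1]>.1)&(B[...,1]<.22)
    h=cv2.convexHull(B[m].astype(np.float32))[:,0];ce,r=circ(h.astype(float));e=cv2.minEnclosingCircle(h)
    print("tin",ce.round(4),r.round(4),np.round(e[0],4),round(e[1],4),"ztop",np.percentile(z[m],[5,50,95]).round(4),"max xy",h.max(0),h.min(0))
    A=np.c_[B[m],np.ones(m.sum())];s=np.linalg.lstsq(A,z[m],rcond=None)[0];print("tilt deg",np.degrees(s[:2]).round(2))
    m=(abs(z-.077)<.004)&(B[...,0]>-.1)&(B[...,0]<.05)&(B[...,1]>.12)&(B[...,1]<.22)
    if m.sum()>30:print("jaw top",cv2.minAreaRect(B[m].astype(np.float32)))
E
python3 e.py
```

```text
scene block y [0.2091 0.2117 0.221  0.2276 0.2287] 32
rail x [0.1325 0.1339 0.1412 0.148  0.1493] 524
tin [0.0849 0.161 ] 0.0429 [0.0846 0.1617] 0.044 ztop [0.0963 0.1007 0.1031] max xy [0.12845728 0.20272091] [0.04076486 0.11871445]
tilt deg [-0.48  1.16]
jaw top ((-0.009658940136432648, 0.16803546249866486), (0.11152026057243347, 0.07148179411888123), 5.793151378631592)
side block y [0.2177 0.2177 0.2177 0.2177 0.2177] 1
rail x [0.129  0.1308 0.1373 0.1474 0.1498] 272
tin [0.083  0.1621] 0.0423 [0.0832 0.1636] 0.0452 ztop [0.0974 0.104  0.1088] max xy [0.12827098 0.20064317] [0.0382241  0.11942193]
tilt deg [0.68 1.19]
jaw top ((-0.010358531028032303, 0.1703246831893921), (0.11632797122001648, 0.07147915661334991), 2.8083386421203613)
```

The crop shows the tin on the plate at (570,285) and sunk, with its top 8 mm down. It stands about 6 mm off the end block, so I'll push it in y again.

{"api": "arm_command", "payload": {"increments": [[0,[0.5,0.1,0],-0.11],[0,[1,0.22,0],-0.22],[0,[1,0.22,0],-0.333],[0,[1,0.22,-0.4],-0.333],[0,[1,0.22,-0.95],-0.333],[0,[1,0.22,-0.95],-0.333],[0,[1,0.22,-0.95],-0.333]]}}

```text
clock: 22.5
tool_pos: [0.583, 0.0943, 0.0513]
eef_rot: [179.9, -0.0, 101.9]
wrist_force: [0.5, 0.4, -0.1]
gripper_width: 0.0429
gripper_force: 0.0
```

```bash
python3 s.py
```

```text
tcp [0.5829 0.0941 0.0514] board [0.0796 0.101 ] yaw [179.9  -0.  101.9] Fboard [0.09 0.05] std [0.34 0.23 0.42] Fz 0.04 clk 22.8 j [ -7.  50. -11. 103.  17.  29. -18.]
top px [306. 165.] n 113 z 0.1062 enc [0.5652 0.1614] 0.0351 fit [0.563  0.1622] 0.0315
top px [305. 219.] n 754 z 0.112 enc [0.4601 0.0048] 0.0449 fit [0.4602 0.0051] 0.0432
top px [381. 281.] n 961 z 0.1118 enc [ 0.5188 -0.2357] 0.0454 fit [ 0.5186 -0.2364] 0.0437
```

{"api": "arm_command", "payload": {"increments": [[0,[0.05,0.01,-0.08],0],[0,[0.04,0.06,-0.08],0],[0,[0.03,0.12,-0.08],0],[0,[0.02,0.16,-0.08],0],[0,[0.01,0.2,-0.08],0]]}}

```text
clock: 23.42
tool_pos: [0.5829, 0.112, 0.0419]
eef_rot: [-179.9, 0.2, 101.9]
wrist_force: [1.8, -4.7, 1.6]
gripper_width: 0.0424
gripper_force: 2.3
```

{"api": "arm_command", "payload": {"increments": [[0,[-0.01,0.04,0],0],[0,[-0.01,0.06,0],0]]}}

```text
clock: 23.68
tool_pos: [0.5821, 0.1157, 0.042]
eef_rot: [-179.9, 0.3, 101.8]
wrist_force: [0.7, -11.0, 2.4]
gripper_width: 0.0426
gripper_force: 4.6
```

{"api": "arm_command", "payload": {"increments": [[0,[-0.01,0.04,0],0],[0,[-0.01,0.07,0],0],[0,[-0.01,0.07,0],0]]}}

```text
clock: 24.05
tool_pos: [0.5816, 0.1156, 0.0422]
eef_rot: [-179.8, 0.8, 101.5]
wrist_force: [1.6, -17.9, 6.0]
gripper_width: 0.0427
gripper_force: 8.8
```

```bash
python3 s.py; python3 e.py
```

```text
tcp [0.5816 0.1156 0.0422] board [0.0828 0.1224] yaw [-179.8    0.8  101.5] Fboard [ -1.82 -18.18] std [0.62 0.5  0.29] Fz 5.71 clk 24.35 j [-11.  51. -10. 102.  17.  29. -20.]
top px [303. 163.] n 72 z 0.1057 enc [0.5591 0.174 ] 0.0354 fit [0.5684 0.1637] 0.0372
top px [305. 219.] n 737 z 0.112 enc [0.4612 0.0048] 0.0466 fit [0.4609 0.0053] 0.0434
top px [381. 281.] n 962 z 0.1117 enc [ 0.5193 -0.2357] 0.0452 fit [ 0.5189 -0.2362] 0.0438
scene block y [0.2076 0.2109 0.2182 0.2261 0.2273] 19
rail x [0.1322 0.1341 0.1409 0.1482 0.1494] 524
tin [0.083  0.1511] 0.0584 [0.0838 0.1485] 0.0638 ztop [0.0962 0.1013 0.1144] max xy [0.1352736  0.21210796] [0.03241974 0.10724253]
tilt deg [ 0.52 -4.6 ]
jaw top ((-0.038559384644031525, 0.1621938794851303), (0.06274092942476273, 0.050306666642427444), 89.51185607910156)
side block y [0.2131 0.2137 0.2239 0.2322 0.2342] 35
rail x [0.1288 0.1305 0.1379 0.1483 0.1498] 256
tin [0.0855 0.1561] 0.0549 [0.0811 0.1556] 0.0584 ztop [0.0962 0.1036 0.1118] max xy [0.12902106 0.21380906] [0.03741289 0.11150241]
tilt deg [ 0.59 -0.74]
jaw top ((-0.010224554687738419, 0.17338645458221436), (0.11711979657411575, 0.07555706799030304), 4.3626885414123535)
```

{"api": "arm_command", "payload": {"increments": [[0,[0.01,-0.06,0],0],[0,[0.015,-0.1,0],0],[0,[0.02,-0.13,0],0],[0,[0.03,-0.17,0],0],[0,[0.04,-0.24,0],0],[0,[0.06,-0.35,0],0],[0,[0.06,-0.35,0.4],0],[0,[0.06,-0.35,0.9],0],[0,[-0.3,-0.4,1],0.11],[0,[-0.7,-0.45,1],0.22],[0,[-1,-0.5,1],0.33],[0,[-1,-0.5,1],0.33]]}}

```text
clock: 25.95
tool_pos: [0.4786, 0.0754, 0.142]
eef_rot: [-179.8, -0.0, 131.6]
wrist_force: [0.1, 0.1, -0.7]
gripper_width: 0.043
gripper_force: 0.0
```

```bash
python3 e.py;python3 e.py|grep tin;  python3 - <<'E'
from bench import *;from h import *
a=camera("scene")["img"][195:285,350:470];b=camera("side")["img"][135:225,265:385]
cv2.imwrite("pics/n4.png",cv2.resize(np.vstack([a,b]),(800,600)if 0 else (440,600),interpolation=cv2.INTER_CUBIC)[:,:,::-1])
E
```

```text
scene block y [0.2094 0.213  0.221  0.2276 0.2281] 22
rail x [0.1325 0.134  0.1411 0.1479 0.1493] 541
tin [0.0857 0.1664] 0.0429 [0.0857 0.1665] 0.0441 ztop [0.0964 0.1007 0.1032] max xy [0.12923445 0.20815308] [0.04171553 0.12362389]
tilt deg [-0.83  1.09]
jaw top ((-0.038313597440719604, 0.16683553159236908), (0.052187468856573105, 0.07111386954784393), 1.2840757369995117)
side block y [0.2194 0.2194 0.2194 0.2194 0.2194] 1
rail x [0.129  0.131  0.1374 0.1474 0.1499] 282
tin [0.0817 0.1693] 0.0425 [0.0837 0.1683] 0.0442 ztop [0.0975 0.1039 0.1087] max xy [0.12175828 0.20954801] [0.03999735 0.1270735 ]
tilt deg [1.41 0.77]
jaw top ((-0.011374525725841522, 0.17215274274349213), (0.1148301437497139, 0.07045440375804901), 8.15207290649414)
tin [0.0852 0.1664] 0.0431 [0.0852 0.1667] 0.0444 ztop [0.0965 0.1007 0.1033] max xy [0.12884341 0.20821139] [0.04095094 0.12276245]
tin [0.0818 0.1691] 0.0426 [0.0816 0.1689] 0.0443 ztop [0.0976 0.1041 0.1084] max xy [0.12309764 0.20838043] [0.03945413 0.12598243]
```

View pics/n4.png

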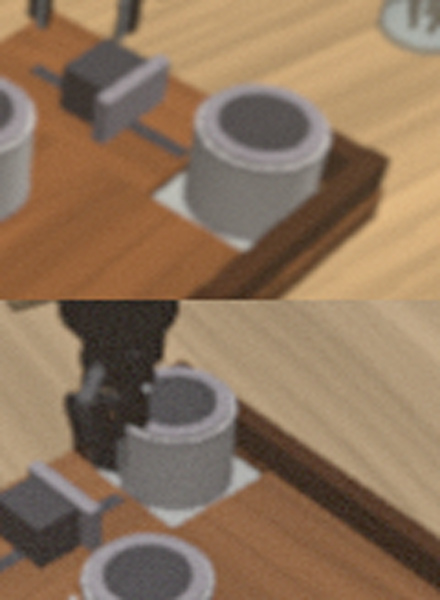

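The crops show the tin sunk in the corner at (260,165) in the scene view and (180,440) in the side view. In y it now matches the jaw's centre line, so it's home there. Next is the jaw.

{"api": "arm_command", "payload": {"increments": [[1,[-0.4,0.25,0],0.11],[1,[-0.8,0.52,0],0.22],[1,[-0.8,0.52,0],0.33],[1,[-0.8,0.52,0],0.44],[1,[-0.8,0.52,0],0.55],[1,[-0.8,0.52,0],0.663],[1,[-0.8,0.52,0],0.663]]}}

```text
clock: 27.12
tool_pos: [0.4014, 0.1292, 0.1417]
eef_rot: [179.9, 0.0, -168.8]
wrist_force: [0.3, -1.4, 0.1]
gripper_width: -0.0001
gripper_force: 0.0
```

```bash
python3 s.py|head -1
```

```text
tcp [0.401 0.129 0.142] board [-0.0914  0.1721] yaw [-180.     0.  -168.8] Fboard [-0.25 -0.02] std [0.18 0.33 0.47] Fz 0.06 clk 27.425 j [ -1.  35. -35. 127.  42.  30.  32.]
```

{"api": "arm_command", "payload": {"increments": [[1,[0,0,-0.5],0],[1,[0,0,-0.92],0],[1,[0,0,-0.92],0],[1,[0.06,0.012,-0.92],0],[1,[0.12,0.024,-0.92],0],[1,[0.18,0.037,-0.92],0],[1,[0.24,0.05,-0.92],0],[1,[0.31,0.064,-0.92],0],[1,[0.38,0.079,-0.92],0],[1,[0.45,0.093,-0.92],0],[1,[0.52,0.108,-0.92],0],[1,[0.58,0.12,-0.92],0],[1,[0.62,0.128,-0.92],0]]}}

```text
clock: 29.05
tool_pos: [0.463, 0.1422, 0.051]
eef_rot: [179.9, 0.0, -168.7]
wrist_force: [-2.0, 0.6, 6.4]
gripper_width: -0.0002
gripper_force: 3.6
```

```bash
python3 s.py|head -1; python3 e.py
```

```text
tcp [0.4636 0.1423 0.051 ] board [-0.0274  0.1724] yaw [ 1.799e+02  1.000e-01 -1.687e+02] Fboard [-2.04  0.62] std [0.64 0.35 0.85] Fz 5.54 clk 29.35 j [ -6.  47. -27. 120.  52.  25.  27.]
scene block y [0.2091 0.2111 0.2199 0.2274 0.2296] 25
rail x [0.1323 0.1341 0.1415 0.1479 0.1496] 519
tin [0.0854 0.1671] 0.0431 [0.0858 0.1663] 0.0446 ztop [0.0962 0.1008 0.1031] max xy [0.12837103 0.20946999] [0.0418512 0.1239612]
tilt deg [-0.65  0.9 ]
jaw top ((0.001989923417568207, 0.16581815481185913), (0.06347954273223877, 0.07041692733764648), 5.761803150177002)
side block y [0.2123 0.2134 0.2216 0.2312 0.2348] 20
rail x [0.1286 0.1309 0.1376 0.1478 0.1498] 269
tin [0.0818 0.1703] 0.0436 [0.0822 0.17  ] 0.0459 ztop [0.0981 0.1042 0.1085] max xy [0.12536037 0.21425636] [0.03782158 0.1266266 ]
tilt deg [0.3  0.97]
jaw top ((0.0069410838186740875, 0.15770772099494934), (0.08554286509752274, 0.04783128574490547), 1.842165470123291)
```

{"api": "arm_command", "payload": {"increments": [[1,[0.04,0.008,0],0],[1,[0.08,0.016,0],0],[1,[0.11,0.023,0],0]]}}

```text
clock: 29.82
tool_pos: [0.4713, 0.1439, 0.0508]
eef_rot: [180.0, -0.2, -168.7]
wrist_force: [-9.9, -0.2, 12.5]
gripper_width: 0.0001
gripper_force: 7.9
```

{"api": "arm_command", "payload": {"increments": [[1,[0.03,0.006,0],0],[1,[0.05,0.01,0],0],[1,[0.05,0.01,0],0]]}}

```text
clock: 30.2
tool_pos: [0.475, 0.1446, 0.0508]
eef_rot: [180.0, -0.3, -168.6]
wrist_force: [-10.4, -0.7, 13.4]
gripper_width: 0.0002
gripper_force: 8.1
```

```bash
python3 s.py|head -1
```

```text
tcp [0.475  0.1446 0.0509] board [-0.0158  0.1724] yaw [ 180.    -0.3 -168.6] Fboard [-10.13   1.71] std [0.49 0.26 0.39] Fz 12.29 clk 30.5 j [ -5.  48. -29. 118.  50.  27.  29.]
```

{"api": "arm_command", "payload": {"increments": [[1,[0.03,0.006,0],0],[1,[0.05,0.01,0],0],[1,[0.05,0.01,0],0]]}}

```text
clock: 30.88
tool_pos: [0.4753, 0.1445, 0.0507]
eef_rot: [-179.9, -0.8, -168.6]
wrist_force: [-20.2, -1.5, 21.3]
gripper_width: 0.0003
gripper_force: 14.2
```

{"api": "arm_command", "payload": {"increments": [[1,[0.03,0.006,0],0],[1,[0.05,0.01,0],0],[1,[0.05,0.01,0],0]]}}

```text
clock: 31.25
tool_pos: [0.4754, 0.1445, 0.0506]
eef_rot: [-179.8, -1.2, -168.5]
wrist_force: [-29.1, -3.0, 28.0]
gripper_width: -0.0001
gripper_force: 20.4
```

```bash
python3 s.py|head -1; python3 e.py
```

```text
tcp [0.4754 0.1445 0.0506] board [-0.0154  0.1722] yaw [-179.8   -1.2 -168.5] Fboard [-28.71   3.5 ] std [0.37 0.27 0.78] Fz 28.72 clk 31.55 j [ -4.  48. -30. 117.  49.  29.  31.]
scene block y [0.2081 0.2103 0.2206 0.2267 0.2274] 18
rail x [0.1324 0.134  0.1408 0.1479 0.1493] 534
tin [0.0887 0.1658] 0.0425 [0.0886 0.1659] 0.0437 ztop [0.0965 0.1007 0.1033] max xy [0.1315553  0.20811644] [0.04531205 0.12353961]
tilt deg [-0.63  1.19]
jaw top ((0.017808103933930397, 0.16128908097743988), (0.05307277664542198, 0.06613028049468994), 7.8658223152160645)
side block y [0.2232 0.2246 0.2319 0.2322 0.2323] 3
rail x [0.1281 0.1307 0.1383 0.1478 0.1501] 274
tin [0.0849 0.169 ] 0.0433 [0.0837 0.1691] 0.0454 ztop [0.0981 0.1042 0.1085] max xy [0.12770301 0.2123401 ] [0.04265612 0.12669578]
tilt deg [0.23 0.37]
jaw top ((0.01268383115530014, 0.15841716527938843), (0.07238539308309555, 0.043767109513282776), 1.0307731628417969)
```

The jaw is firm at 29 N and the tin is against the rail. I'll withdraw straight back and up.

{"api": "arm_command", "payload": {"increments": [[1,[-0.08,-0.016,0],0],[1,[-0.15,-0.03,0],0],[1,[-0.25,-0.05,0],0],[1,[-0.4,-0.08,0],0],[1,[-0.4,-0.08,0.4],0],[1,[-0.4,-0.08,0.9],0],[1,[-0.4,-0.08,0.9],0]]}}

```text
clock: 32.52
tool_pos: [0.4511, 0.14, 0.1429]
eef_rot: [179.9, 0.4, -168.8]
wrist_force: [-0.0, 0.2, -0.1]
gripper_width: -0.0001
gripper_force: 0.0
```

{"api": "arm_command", "payload": {"increments": [[1,[-0.2,0.2,0.4],0],[1,[-0.4,0.6,0.7],0],[1,[-0.5,1,0.7],0],[1,[-0.5,1,0.7],0]]}}

```text
clock: 33.02
tool_pos: [0.398, 0.2424, 0.2102]
eef_rot: [179.8, 0.1, -168.4]
wrist_force: [0.6, -0.1, 0.4]
gripper_width: 0.0
gripper_force: 0.0
```

```bash
python3 s.py; python3 e.py;  python3 - <<'E'
from bench import *;from h import *
a=camera("scene")["img"];b=camera("side")["img"]
cv2.imwrite("pics/n5.png",np.hstack([cv2.resize(a[190:310,230:470],(480,240)),cv2.resize(b[120:280,220:420],(300,240))])[:,:,::-1])
E
```

```text
tcp [0.3992 0.2375 0.2093] board [-0.0711  0.2787] yaw [-1.799e+02 -1.000e-01 -1.688e+02] Fboard [ 0.03 -0.23] std [0.38 0.58 0.59] Fz -0.4 clk 33.325 j [ -9.  32. -43. 115.  32.  45.  30.]
top px [314. 165.] n 326 z 0.106 enc [0.5766 0.1616] 0.0415 fit [0.5754 0.1606] 0.0395
top px [305. 219.] n 739 z 0.112 enc [0.4595 0.0061] 0.0455 fit [0.4601 0.0054] 0.0433
top px [381. 281.] n 966 z 0.1118 enc [ 0.5184 -0.2357] 0.0449 fit [ 0.5188 -0.2359] 0.0437
scene block y [0.2126 0.2144 0.2201 0.2256 0.2285] 18
rail x [0.1325 0.1341 0.1413 0.1482 0.1495] 530
tin [0.0887 0.166 ] 0.0425 [0.0894 0.1662] 0.0443 ztop [0.0969 0.1008 0.1031] max xy [0.13126418 0.20841667] [0.0473532  0.12265421]
tilt deg [-0.4   0.76]
jaw top ((0.01878800243139267, 0.16030575335025787), (0.04882924258708954, 0.06843355298042297), 14.657317161560059)
side block y [0.2138 0.215  0.2253 0.2333 0.2361] 30
rail x [0.1292 0.1309 0.1379 0.1482 0.1501] 275
tin [0.0848 0.1683] 0.0431 [0.0844 0.1683] 0.0451 ztop [0.0979 0.1043 0.1084] max xy [0.12701492 0.21154708] [0.04032443 0.12425125]
tilt deg [0.76 0.78]
jaw top ((0.02082877792418003, 0.176893413066864), (0.05599036440253258, 0.08415599167346954), 1.6480803489685059)
```

View pics/n5.png

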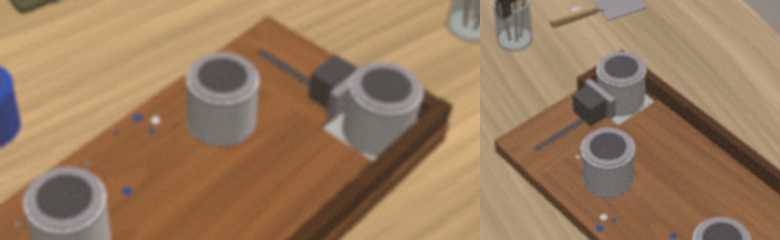

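The final view shows the jaw against the sunk tin in the corner at (385,110), with both light tins standing. Correcting for the camera's offset at the rail and the end block, the tin's centre is at board x 87.5, y 169.5 mm, against a seat of 87, 170.

```bash
python3 -c "
from bench import *
print(close_job())"
```

```text
the job is handed in; nothing more can be done
None
```

The heavy tin, which was the middle one, is home in the corner on the sunk plate. The jaw was pressed against it at about 29 N and left there; the two light tins are standing, one nudged about 1.5 cm and the other untouched. The job was handed in at about 33 s.

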